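# Check a ground block and the grinder platen with a straightedge

### The job

Find out why the grinder grinds out of true: take the red-gripped straightedge from its wooden rest and gently lay its lower edge flush along the middle of the bronze block's top face in the vise, keeping hold of it and resting it there still for half a second. Then pass the same blade down through the slot in the yellow guard of the belt grinder and press its edge, upright, onto the sprung platen below until the platen gives about 6 mm, half of its travel. Finish while still gripping the straightedge and holding the platen down like that; do not shift the cups, flask, brush or bronze disc.

Things in the scene. Friction and masses are not known exactly. Their poses are not given: they have to be found in the camera images.
- straightedge_center (a point): The straightedge: a loose flat steel blade, 80 mm long (its own y), 10 mm thick (its own x) and 60 mm high (z up), with a red plastic grip block on top, 60 mm long (y), 24 mm thick (x) and 35 mm high, so 95 mm high in all; about 0.4 kg. This point is its centre, 47.5 mm above its lower edge; the middle of the red grip is 30 mm above this point. It starts upright in the wooden rest; lift it straight up at least 40 mm to clear it.
- straightedge_edge (a point): The middle of the straightedge's lower (checking) edge, 47.5 mm below its centre; same axes. The lowest 3 mm is bevelled to 6 mm thick and 76 mm long, the next 3 mm to 8 by 78 mm.
- straightedge: The same straightedge as a body; origin at the middle of its lower edge.
- rest: Fixed wooden rest, 60 mm (x) by 112 mm (y), 38 mm high, with a pocket 14 by 85 mm, long along y, its floor 12 mm above the table, in which the straightedge stands. Origin at the centre of its underside, on the table.
- vise: Fixed blue bench vise, about 190 mm (x) by 130 mm (y), jaws 113 mm high, with a bronze block clamped in its jaws. Origin at the centre of its underside.
- block_face (a point): Centre of the ground, horizontal, brassy top face of the bronze block in the vise, 34 mm (x) by 108 mm (y, its length), 140 mm above the table; nothing on the vise is higher. The block is rigid.
- grinder: Fixed grey belt grinder with its belt off, about 350 mm long (x) and 150 mm wide (y), black drums at both ends, a blue motor on its +y side, no higher than 145 mm. A yellow guard plate, 120 mm (x) by 146 mm (y) and 8 mm thick, bridges its middle. Origin at the centre of its underside, on the table.
- guard_slot (a point): Centre of the mouth of the slot in the guard, on the guard's upper face, 145 mm above the table. The slot goes straight down through the 8 mm plate: 12 mm wide (x) and 82 mm long (y), for the 10 by 80 mm blade, square-edged. The bare steel platen lies below: its flat top is 35 mm below this point while unpressed.
- platen (a joint): How far the sprung steel platen (235 mm by 104 mm, under the guard) is pressed down, in m: 0 at rest, 0.012 at the stop. It needs about 6 N to start moving and 0.7 N more for each mm, and springs back.
- cup_lidded: Bystander: pale bronze cast cup with lid, 80 mm across, 116 mm high, loose; origin under its centre.
- cup_tall: Bystander: brown bronze cast cup with a thin upright rod, 80 mm across, 191 mm high, loose; origin under its centre.
- cup_plain: Bystander: pale bronze cast cup, 80 mm across, 126 mm high, loose; origin under its centre.
- flask: Bystander: black drinking flask, 72 mm across, 215 mm high, loose; origin under its centre.
- brush: Bystander: hand brush lying on the table in front of the robot, under 50 mm high, loose.
- puck_center (a point): Bystander: bronze disc, 48 mm across and 14 mm high, loose; this point is its centre.
Mind the look-alikes: they are no part of the job. Of the things that look like the straightedge, the larger one is meant.

How it is judged:
By the outcome, as a careful person would: the job done as asked, in the order asked, and still so for the second after the job is handed in, while the arm keeps its last pose, push and grip.
It also fails if it takes over 64 s, if anything falls off the work surface, if the arm or the gripper's body presses on something with over 40 N, if the wrist force passes 120 N, or if a joint passes its speed limit or range.

### The arm

A 6-joint arm with a two-finger parallel gripper is mounted at the origin on the work surface. World frame = base frame: x ahead of the robot, y to its left, z up, the work surface at z = 0. Lengths are in mm, angles in rad, forces in N, time in s.
With the tool pointing down it reaches from about 275 to 1000 mm from the base axis. Payload 8.4 kg.
Tool frame: the origin (TCP) lies midway between the tips of the shut fingers; the grasp point (between the pads) lies 19 mm behind it; z points along the fingers, y is the line along which they close (so a half turn about z gives the same grasp; the last joint's range is limited). The gripper opens to 85 mm and grips with 20 to 120 N. Pads are 22 mm wide; open, the fingers measure 114 mm over their backs; the gripper's body (76 mm by 85 mm) begins 54 mm behind the grasp point. The pads swing forward as they close: fully open they stand 13 mm farther back than shut.
Start: joints at [-0.002, 0.353, 1.633, -0, 1.155, -0.002], TCP at [625.002, -0, 231.281] pointing down, gripper open.
Joint ranges: [-2.63, 2.63], [-0.92, 2.1], [0.06, 2.66], [-1.3, 4.44], [0, 2.69], [-3.02, 3.02]. Speed limits (rad/s): [2.22, 2.22, 2.79, 3.14, 3.14, 3.14].

### API

Orientations are given as a rotation vector (axis times angle).
In Python, from bench import bot gives the robot as it stands.
- The arm moves only by the shell command python3 -m inch 'ROWS' [FORCE]. ROWS is JSON, a list of rows, each an object of numbers: "ax", "ay", "az": the turn, a rotation vector about the tool's x, y, z scaled (see below); "x", "y", "z": the shift along the tool's x, y, z scaled (see below); "grip": the closure, from 0 (fully open) to 1 (shut). In form: [{"ax": .., "ay": .., "az": .., "x": .., "y": .., "z": .., "grip": ..}, ...]. A call has 1 to 8 rows; each row is the pose to reach, as a shift and turn from the pose commanded when the call began, along the tool's axes at that moment; what a row does not reach only later rows make up. The controller multiplies each number of a shift by 0.2 m and each number of a turn by pi/2 rad. A row lasts 1/10 s, in which the tool goes at most 50 mm and 8.59 degrees, less where a joint would pass 70% of its speed; a pose out of reach is approached as far as the arm can. A call with a number of a shift or a turn outside -1 to 1 is refused whole. A call with a gripper value outside its range is refused whole. The fingers move at their own pace and stop on an object; FORCE is the grip in N (left out, the last holds). Time passes only in rows, so rows that repeat a pose let the fingers close. It gives the time, the measured TCP pose, the force, the opening and the grip force at its end, in the units of the state.
- bot.sense(): the state, without advancing time (a new reading comes with each control period).
- bot.read_camera(name): name is "scene" or "side" or "wrist"; returns a dict with "img" (384x512x3 uint8, red, green, blue), "intrinsics" (3x3 intrinsics, pixels), "extrinsics" (4x4, takes a point from world to camera coordinates). Camera axes: x right, y down, z forward; pixel columns grow to the right and rows downward; lengths in mm; the calibration is good to about 2 mm. A picture is of the moment at which its call begins. There is no depth.
- bot.close_job(): hands the job in; it is judged then, once.
Trained networks look in the newest picture that a camera, given by its name, has taken for a name from the list of things; names that differ only in an ending like _2 or _b are one class to them, and where a whole thing is asked for, a point or a joint stands for the part that bears it (a point fixed in the world has none). Each returns a list of dicts, best first, with "p" (0 to 1); they miss things now and then, are a little off and sometimes report something else, mostly with a low value. They report only what shows in the picture. A call takes as long as a camera call. They do not tell look-alikes from the thing itself.
- bot.find_in(camera, target): "position" ([x, y, z] in mm, in world coordinates, good to about 4 mm: the middle of the surface that is visible of it).
- bot.outline_of(camera, target): "pixels" (384x512 bool, what is visible of it).
The state is a dict: "time": time; "qpos": joint angles; "qd": joint speeds; "effort": joint torques, N m; "tcp_pos": TCP position; "tool_rot": TCP orientation; "wrist_force": force on the tool from outside, world axes, zero at the start; "moment": the same for the moment, N m; "opening": finger opening in mm; "gripper_force": force on a finger pad.
Only numpy, scipy, OpenCV 4.12 (cv2) and the standard library are available. Lean on these libraries where they do the work, as an engineer would, in place of code of your own. Each camera call takes 0.05 s, during which the arm holds its last target. There are 200 camera calls.

## Working session

There is one attempt and no reset: what is moved stays moved. The work goes in short steps, Python scripts to look and compute and a shell command to move; the robot and the scene stay as the last step left them, time stands still between calls to the robot, and variables do not carry over. Pictures are saved under pics/ and viewed, at most 10 in all, crops included, and the job is handed in when it is done.

```bash
ls; mkdir -p pics; python3 - <<'E'
from bench import bot
import cv2,numpy as np
ims=[]
for c in ["scene","side"]:
    d=bot.read_camera(c); cv2.imwrite(f"pics/{c}0.png",d["img"][:,:,::-1]); ims.append(d["img"])
    print(c,np.round(d["intrinsics"],1).tolist(),np.round(d["extrinsics"],3).tolist())
    for n in ["straightedge","rest","block_face","vise","guard_slot","grinder","puck_center","brush"]:
        print(n,[(np.round(r["position"]).tolist(),round(r["p"],2)) for r in bot.find_in(c,n)[:3]])
cv2.imwrite("pics/a.png",cv2.resize(ims[0],(800,600),interpolation=cv2.INTER_CUBIC)[:,:,::-1])
cv2.imwrite("pics/b.png",cv2.resize(ims[1],(800,600),interpolation=cv2.INTER_CUBIC)[:,:,::-1])
s=bot.sense();print(s["time"],s["tcp_pos"],s["tool_rot"])
E
```

```text
pics
scene [[395.4, 0.0, 252.9], [0.0, 395.4, 193.0], [0.0, 0.0, 1.0]] [[0.872, 0.49, 0.005, -458.485], [0.421, -0.744, -0.518, -209.214], [-0.25, 0.454, -0.855, 1201.908], [0.0, 0.0, 0.0, 1.0]]
straightedge [([567.0, -97.0, 105.0], 0.88), ([465.0, -138.0, 62.0], 0.52)]
rest [([571.0, -110.0, 37.0], 0.6)]
block_face [([512.0, -322.0, 115.0], 0.77), ([642.0, 183.0, 95.0], 0.68)]
vise [([523.0, -320.0, 114.0], 0.6)]
guard_slot [([642.0, 181.0, 98.0], 0.67), ([567.0, -98.0, 106.0], 0.61)]
grinder [([635.0, 181.0, 94.0], 0.91)]
puck_center [([684.0, 4.0, 18.0], 0.73)]
brush [([367.0, -31.0, 24.0], 0.59)]
side [[367.5, 0.0, 255.0], [0.0, 367.5, 194.0], [0.0, 0.0, 1.0]] [[0.984, -0.177, 0.014, -579.532], [-0.119, -0.714, -0.69, 95.93], [0.132, 0.678, -0.723, 1061.574], [0.0, 0.0, 0.0, 1.0]]
straightedge [([457.0, -138.0, 44.0], 0.58), ([565.0, -106.0, 95.0], 0.57)]
rest [([557.0, -117.0, 34.0], 0.58), ([497.0, -330.0, 111.0], 0.51)]
block_face [([502.0, -338.0, 111.0], 0.74)]
vise [([690.0, -381.0, 151.0], 0.4)]
guard_slot [([562.0, 151.0, 93.0], 0.69)]
grinder [([565.0, 150.0, 96.0], 0.58)]
puck_center [([688.0, 6.0, 11.0], 0.69)]
brush [([563.0, -102.0, 90.0], 0.18)]
0.9 [ 6.25002265e+02 -2.10830277e-02  2.31304513e+02] [ 2.22144871e+00  2.22139619e+00 -2.61308731e-05]
```

View pics/a.png

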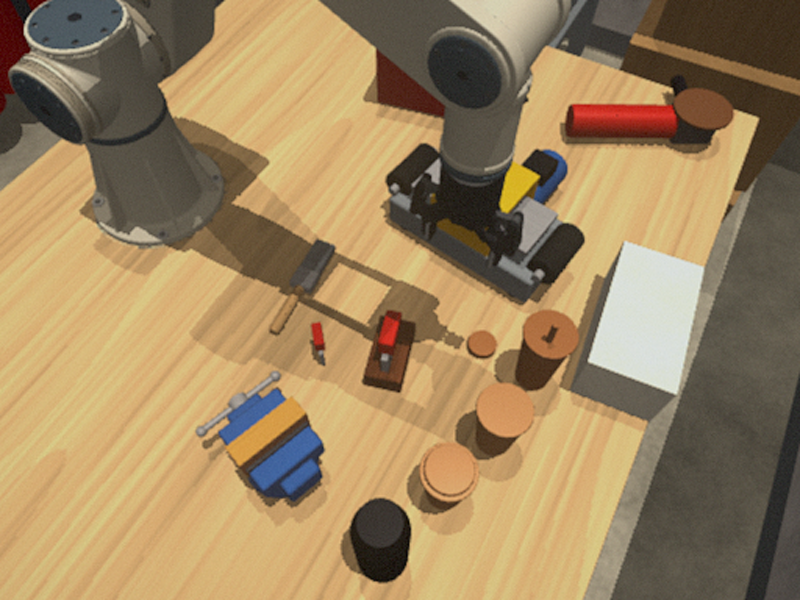

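View pics/b.png

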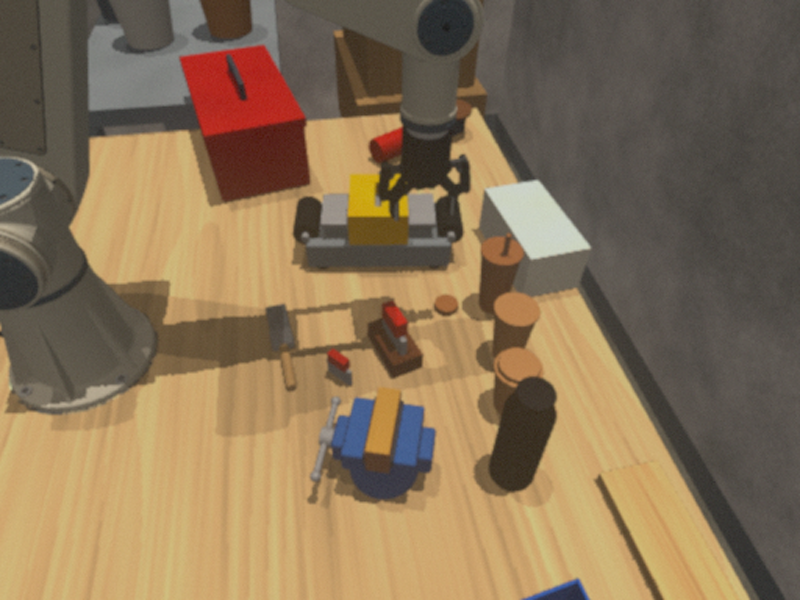

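The two candidates are the red-gripped blade standing in the wooden rest, at scene (390,335) and side (397,320), and the small red one at scene (318,338) and side (338,362). The one in the wooden rest is clearly larger, so it fits the description. I'll confirm with a crop and measure both it and the block.

```bash
cat > h.py <<'E'
from bench import bot
import cv2,numpy as np
def cam(c):
    d=bot.read_camera(c); return d["img"],np.array(d["intrinsics"]),np.array(d["extrinsics"])
def toplane(uv,K,E,z):
    uv=np.atleast_2d(uv).astype(float); r=np.c_[uv,np.ones(len(uv))]@np.linalg.inv(K).T
    R,t=E[:3,:3],E[:3,3]; o=-R.T@t; d=r@R
    return o+d*((z-o[2])/d[:,2])[:,None]
def proj(P,K,E):
    P=np.atleast_2d(P); c=P@E[:3,:3].T+E[:3,3]; p=c@K.T; return p[:,:2]/p[:,2:]
def rect(mask,K,E,z):
    n,l,s,_=cv2.connectedComponentsWithStats(mask.astype(np.uint8)); i=1+np.argmax(s[1:,4])
    c=max(cv2.findContours((l==i).astype(np.uint8),cv2.RETR_EXTERNAL,cv2.CHAIN_APPROX_NONE)[0],key=cv2.contourArea)[:,0]
    P=toplane(c,K,E,z)[:,:2].astype(np.float32); return cv2.minAreaRect(P),s[i]
def hsv(img): return cv2.cvtColor(img,cv2.COLOR_RGB2HSV)
E
python3 - <<'E'
from h import *
ims=[]
for c,pt in [("scene",(250,215)),("side",(252,205))]:
    img,K,E=cam(c); h=hsv(img).astype(int)
    m=(h[...,0]>8)&(h[...,0]<22)&(h[...,1]>170)
    box=np.zeros(m.shape,bool)
    u,v=proj([500,-325,140],K,E)[0].astype(int); box[v-50:v+50,u-60:u+60]=1
    print(c,"block",rect(m&box,K,E,140))
    u,v=proj([568,-103,100],K,E)[0].astype(int); box[:]=0; box[v-25:v+25,u-25:u+25]=1
    r=((h[...,0]<6)|(h[...,0]>174))&(h[...,1]>150)&box
    print("red",rect(r,K,E,107)); 
    crop=cv2.resize(img[v-45:v+45,u-65:u+35],None,fx=4,fy=4,interpolation=cv2.INTER_CUBIC); ims.append(crop)
cv2.imwrite("pics/c.png",np.hstack(ims)[:,:,::-1])
E
```

```text
scene block (((507.88189697265625, -317.07745361328125), (104.23829650878906, 29.84651756286621), 71.46399688720703), array([146, 255,  49,  43, 347], dtype=int32))
red (((565.289306640625, -90.13436889648438), (25.13564682006836, 60.892333984375), 16.880510330200195), array([242, 199,  15,  24, 210], dtype=int32))
side block (((498.3507080078125, -344.0903625488281), (18.48296356201172, 11.405094146728516), 45.76534652709961), array([239, 276,   9,   8,  22], dtype=int32))
red (((563.2603759765625, -91.59610748291016), (25.228967666625977, 54.550331115722656), 15.922350883483887), array([246, 194,  14,  15, 111], dtype=int32))
```

View pics/c.png

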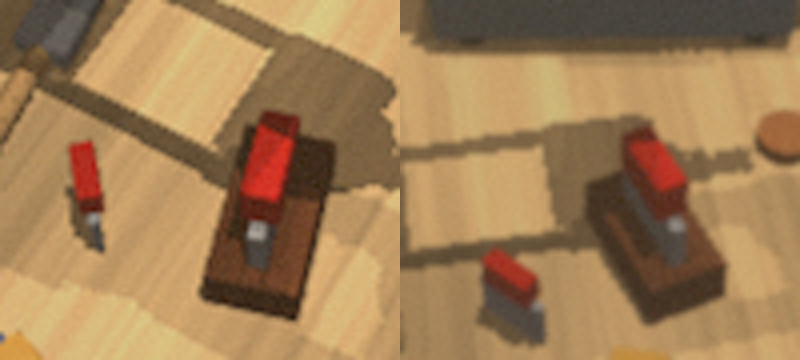

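The crop confirms it. The larger red-gripped blade stands in the brown wooden rest (left crop 268,190 and right 655,190), and the small look-alike stands free (85,190 and 510,285). I'll move over the larger one, yawed about +17°.

```bash
python3 -m inch '[{"x":-0.465,"y":-0.3,"z":0,"az":-0.19,"ax":0,"ay":0,"grip":0},{"x":-0.465,"y":-0.3,"z":0,"az":-0.19,"ax":0,"ay":0,"grip":0},{"x":-0.465,"y":-0.3,"z":0,"az":-0.19,"ax":0,"ay":0,"grip":0},{"x":-0.465,"y":-0.3,"z":0,"az":-0.19,"ax":0,"ay":0,"grip":0},{"x":-0.465,"y":-0.3,"z":0,"az":-0.19,"ax":0,"ay":0,"grip":0}]' 60
cat > m.py <<'E'
from h import *
def guard(c,show=False):
    img,K,E=cam(c); h=hsv(img).astype(int)
    m=(h[...,0]>20)&(h[...,0]<32)&(h[...,1]>190)
    return rect(m,K,E,145)
E
python3 - <<'E'
from m import *
img,K,E=cam("wrist"); cv2.imwrite("pics/w1.png",img[:,:,::-1])
print(np.round(K,1).tolist(),np.round(E,3).tolist(),"campos",-E[:3,:3].T@E[:3,3])
h=hsv(img).astype(int)
print("red",rect(((h[...,0]<6)|(h[...,0]>174))&(h[...,1]>150),K,E,107))
for c in("scene","side"): print(c,guard(c))
im,_,_=cam("scene"); im2,_,_=cam("side")
cv2.imwrite("pics/d.png",np.hstack([cv2.resize(im[50:200,200:400],(400,300)),cv2.resize(img,(400,300))])[:,:,::-1])
s=bot.sense();print(s["time"],s["tcp_pos"],s["tool_rot"],s["wrist_force"])
E
```

```text
time: 1.5
tcp_pos: [565.6, -92.7, 231.6]
tool_rot: [1.869, 2.524, 0.001]
wrist_force: [0.6, -0.1, -0.3]
opening: 85.2
gripper_force: 0.0
[[328.2, 0.0, 256.7], [0.0, 328.2, 192.2], [0.0, 0.0, 1.0]] [[0.957, 0.291, 0.002, -513.334], [0.28, -0.921, 0.272, -279.829], [0.081, -0.259, -0.962, 309.214], [0.0, 0.0, 0.0, 1.0]] campos [544.32067092 -28.0058866  374.64657453]
red (((561.6054077148438, -84.98773193359375), (23.343984603881836, 62.40871047973633), 16.2275333404541), array([ 242,  136,   29,   74, 2065], dtype=int32))
scene (((581.5811767578125, 198.07315063476562), (170.4144744873047, 121.42160034179688), 81.7125244140625), array([ 276,   93,   70,   60, 1932], dtype=int32))
side (((546.5810546875, 215.01260375976562), (139.8611602783203, 46.58064270019531), 81.49307250976562), array([223, 112,  16,  27, 320], dtype=int32))
1.75 [565.54288895 -92.09370316 231.15324975] [-1.86544580e+00 -2.52769540e+00 -2.52190444e-04] [ 0.69885008 -0.15706592  0.41995592]
```

View pics/d.png

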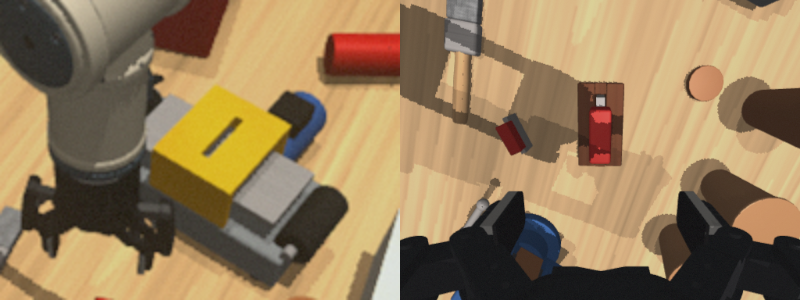

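The left half shows the guard with its slot at (222,138) on the yellow plate. The right half (wrist view) shows the red grip at (600,135) in the rest, with the puck at (705,83). I'll survey the guard slot from close by with the wrist camera before grasping. The slot centre is roughly (580,185).

```bash
cat >> m.py <<'E'
from scipy.optimize import minimize
def boxpts(x,y,yaw,l):
    lx,ly,z0,z1=l; c,s=np.cos(yaw),np.sin(yaw)
    return np.array([[x+c*a-s*b,y+s*a+c*b,z] for a in(-lx/2,lx/2) for b in(-ly/2,ly/2) for z in(z0,z1)])
def fitbox(mask,K,E,dims,p0):
    S=4
    M=cv2.resize(mask.astype(np.uint8),None,fx=S,fy=S,interpolation=cv2.INTER_LINEAR)
    def f(p):
        uv=(proj(boxpts(p[0],p[1],p[2]/50,dims),K,E)+.5)*S-.5
        m=np.zeros_like(M); cv2.fillConvexPoly(m,cv2.convexHull((uv*16).astype(np.int32)),1,shift=4)
        return 1-(m&M).sum()/(m|M).sum()
    p=np.array([p0[0],p0[1],p0[2]*50])
    for k in range(3): r=minimize(f,p,method="Nelder-Mead",options=dict(initial_simplex=np.array([p,p+[5,0,0],p+[0,5,0],p+[0,0,4]]),xatol=.05,fatol=1e-5)); p=r.x
    return p[0],p[1],np.degrees(p[2]/50),1-r.fun
def big(mask,box=None):
    n,l,s,_=cv2.connectedComponentsWithStats(mask.astype(np.uint8)); return l==1+np.argmax(s[1:,4])
def red(img):
    h=hsv(img).astype(int); return ((h[...,0]<8)|(h[...,0]>172))&(h[...,1]>130)
E
python3 - <<'E'
from m import *
img,K,E=cam("wrist"); m=red(img); m[:110]=0;m[230:]=0;m[:,:200]=0; m[:,300:]=0
print("wrist",fitbox(big(m),K,E,(24,60,72,107),(563,-88,.28)))
img,K,E=cam("scene"); u,v=proj([565,-90,100],K,E)[0].astype(int); b=np.zeros(img.shape[:2],bool); b[v-30:v+30,u-25:u+25]=1
print("scene",fitbox(big(red(img)&b),K,E,(24,60,72,107),(563,-88,.28)))
# slot: dark blob in guard
h=hsv(img).astype(int); y=big((h[...,0]>18)&(h[...,0]<34)&(h[...,1]>150)&(h[...,2]>60)).astype(np.uint8)
hull=cv2.convexHull(np.argwhere(y)[:,::-1]); f=np.zeros_like(y); cv2.fillConvexPoly(f,hull,1)
s=f.astype(bool)&(y==0); print("slot", rect(s,K,E,141))
E
python3 -m inch '[{"x":0.95,"y":0.5,"z":-0.25,"az":0.1,"grip":0,"ax":0,"ay":0},{"x":0.95,"y":0.5,"z":-0.25,"az":0.1,"grip":0,"ax":0,"ay":0},{"x":0.95,"y":0.5,"z":-0.25,"az":0.1,"grip":0,"ax":0,"ay":0},{"x":0.95,"y":0.5,"z":-0.25,"az":0.1,"grip":0,"ax":0,"ay":0},{"x":0.95,"y":0.5,"z":-0.25,"az":0.1,"grip":0,"ax":0,"ay":0},{"x":0.95,"y":0.5,"z":-0.25,"az":0.1,"grip":0,"ax":0,"ay":0}]'
python3 - <<'E'
from m import *
img,K,E=cam("wrist"); cv2.imwrite("pics/w2.png",img[:,:,::-1])
E
```

```text
wrist (np.float64(561.9120317112651), np.float64(-86.74867686619234), np.float64(16.037005478390405), np.float64(0.9563081843623279))
scene (np.float64(563.0035754423521), np.float64(-85.77018591782692), np.float64(18.993417176000143), np.float64(0.7831054504588875))
slot (((642.195068359375, 156.96954345703125), (142.89109802246094, 15.738336563110352), 83.71088409423828), array([312, 124,  28,  39, 222], dtype=int32))
time: 2.45
tcp_pos: [605.5, 121.6, 282.1]
tool_rot: [2.054, 2.376, 0.003]
wrist_force: [0.0, 0.1, -0.6]
opening: 85.3
gripper_force: 0.0
```

View pics/w2.png

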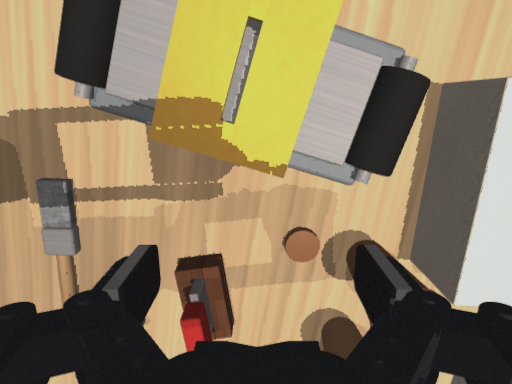

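The wrist view shows the guard slot whole, from (255,18) to (229,123). The rest and grip are at the bottom (205,300).

```bash
cat >> m.py <<'E'
def slot(save=None):
    img,K,E=cam("wrist"); h=hsv(img).astype(int)
    y=big((h[...,0]>18)&(h[...,0]<36)&(h[...,1]>150)).astype(np.uint8)
    inner=big(cv2.morphologyEx(y,cv2.MORPH_CLOSE,np.ones((25,25),np.uint8)).astype(bool)&(y==0)&(cv2.erode(cv2.morphologyEx(y,cv2.MORPH_CLOSE,np.ones((25,25),np.uint8)),np.ones((7,7)))>0))
    c=max(cv2.findContours(inner.astype(np.uint8),cv2.RETR_EXTERNAL,cv2.CHAIN_APPROX_NONE)[0],key=cv2.contourArea)[:,0]
    if save:
        o=img[:,:,::-1].copy(); o[inner]=(255,0,255); cv2.imwrite(save,o)
    return rect(inner,K,E,145), rect(inner,K,E,137)
E
python3 - <<'E'
from m import *
print(slot("pics/s.png"))
img,K,E=cam("wrist"); print(-E[:3,:3].T@E[:3,3]); print(bot.sense()["tcp_pos"])
E
```

```text
((((579.0040893554688, 207.6790313720703), (81.116455078125, 13.30650806427002), 81.04590606689453), array([ 222,   15,   42,  107, 1679], dtype=int32)), (((578.5792846679688, 208.27908325195312), (83.43885040283203, 13.687440872192383), 81.0461654663086), array([ 222,   15,   42,  107, 1679], dtype=int32)))
[593.66076823 185.50488478 423.99418385]
[604.34104229 117.59677226 280.7987606 ]
```

```bash
python3 -m inch '[{"x":0.135,"y":-0.163,"z":0.25,"az":0.19,"ax":0,"ay":0,"grip":0},{"x":0.135,"y":-0.163,"z":0.25,"az":0.19,"ax":0,"ay":0,"grip":0},{"x":0.135,"y":-0.163,"z":0.25,"az":0.19,"ax":0,"ay":0,"grip":0},{"x":0.135,"y":-0.163,"z":0.25,"az":0.19,"ax":0,"ay":0,"grip":0},{"x":0.135,"y":-0.163,"z":0.25,"az":0.19,"ax":0,"ay":0,"grip":0},{"x":0.135,"y":-0.163,"z":0.25,"az":0.19,"ax":0,"ay":0,"grip":0},{"x":0.135,"y":-0.163,"z":0.25,"az":0.19,"ax":0,"ay":0,"grip":0}]'
python3 - <<'E'
from m import *
print(slot("pics/s2.png")); print(bot.sense()["tcp_pos"],bot.sense()["tool_rot"])
img,K,E=cam("wrist"); print(-E[:3,:3].T@E[:3,3]); print(bot.sense()["time"])
E
```

```text
time: 3.3
tcp_pos: [569.4, 139.8, 231.9]
tool_rot: [2.388, 2.041, 0.002]
wrist_force: [-0.3, -1.0, 0.2]
opening: 85.4
gripper_force: 0.0
((((578.9061279296875, 208.09210205078125), (80.71369171142578, 12.434972763061523), 81.39313507080078), array([ 246,   32,   20,  126, 2340], dtype=int32)), (((578.90771484375, 208.14059448242188), (83.5206298828125, 12.867377281188965), 81.39312744140625), array([ 246,   32,   20,  126, 2340], dtype=int32)))
[569.17289518 139.93698964 231.79002557] [2.38810431e+00 2.04058944e+00 1.29841292e-03]
[578.71520537 206.78724857 374.86164666]
3.4
```

View pics/s2.png

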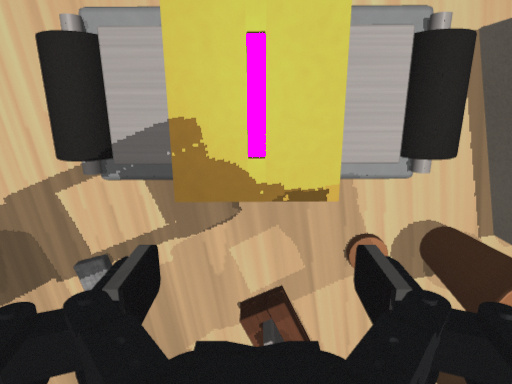

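The mask covers the slot exactly, from (256,32) to (256,157). The slot is at (578.9, 208.1) with yaw −8.6°. Next is the grasp.

```bash
python3 -m inch '[{"x":-1,"y":0.142,"z":0.25,"az":-0.278,"ax":0,"ay":0,"grip":0},{"x":-1,"y":0.142,"z":0.25,"az":-0.278,"ax":0,"ay":0,"grip":0},{"x":-1,"y":0.142,"z":0.25,"az":-0.278,"ax":0,"ay":0,"grip":0},{"x":-1,"y":0.142,"z":0.25,"az":-0.278,"ax":0,"ay":0,"grip":0},{"x":-1,"y":0.142,"z":0.25,"az":-0.278,"ax":0,"ay":0,"grip":0},{"x":-1,"y":0.142,"z":0.25,"az":-0.278,"ax":0,"ay":0,"grip":0},{"x":-1,"y":0.142,"z":0.25,"az":-0.278,"ax":0,"ay":0,"grip":0}]' 100
cat >> m.py <<'E'
from scipy.spatial.transform import Rotation as R
def go(x,y,z,yaw):
    s=bot.sense(); r=R.from_rotvec(s["tool_rot"]); d=r.as_matrix().T@(np.array([x,y,z])-s["tcp_pos"])/200
    tx=r.as_matrix()[:,0]; cur=np.degrees(np.arctan2(tx[1],tx[0]))-90
    goal=R.from_euler("z",yaw+90,degrees=True)*R.from_rotvec([np.pi,0,0]); a=(r.inv()*goal).as_rotvec()/(np.pi/2)
    print("tcp",np.round(s["tcp_pos"],1),"yaw",round(cur,2),"shift",np.round(d,3),"turn",np.round(a,3),"F",np.round(s["wrist_force"],1),"M",np.round(s["moment"],2),"t",round(s["time"],2),"op",round(s["opening"],1))
E
python3 - <<'E'
from m import *
img,K,E=cam("wrist"); m=red(img); m[:,:190]=0; m[:,320:]=0
cv2.imwrite("pics/w3.png",img[:,:,::-1])
print("wrist",fitbox(big(m),K,E,(24,60,72,107),(563,-88,.28)), big(m).sum())
go(562,-86.7,72,16)
E
```

```text
time: 4.1
tcp_pos: [565.7, -61.5, 181.5]
tool_rot: [-1.892, -2.508, -0.001]
wrist_force: [0.4, 0.3, 0.0]
opening: 85.2
gripper_force: 0.0
wrist (np.float64(561.8490414745861), np.float64(-86.72118047513838), np.float64(15.917173124503984), np.float64(0.9483354817588443)) 2925
tcp [565.8 -60.9 181.6] yaw 16.02 shift [-0.119 -0.054  0.548] turn [ 0. -0.  0.] F [ 0.2 -0.3  0.1] M [-0.01  0.03 -0.07] t 4.15 op 85.4
```

```bash
python3 -m inch '[{"x":-0.12,"y":-0.054,"z":0.15,"ax":0,"ay":0,"az":0,"grip":0},{"x":-0.12,"y":-0.054,"z":0.35,"ax":0,"ay":0,"az":0,"grip":0},{"x":-0.12,"y":-0.054,"z":0.5,"ax":0,"ay":0,"az":0,"grip":0},{"x":-0.12,"y":-0.054,"z":0.55,"ax":0,"ay":0,"az":0,"grip":0},{"x":-0.12,"y":-0.054,"z":0.55,"ax":0,"ay":0,"az":0,"grip":0},{"x":-0.12,"y":-0.054,"z":0.55,"ax":0,"ay":0,"az":0,"grip":0}]'
python3 -m inch '[{"x":0,"y":0,"z":0,"ax":0,"ay":0,"az":0,"grip":0.5},{"x":0,"y":0,"z":0,"ax":0,"ay":0,"az":0,"grip":0.6},{"x":0,"y":0,"z":0,"ax":0,"ay":0,"az":0,"grip":0.7},{"x":0,"y":0,"z":0,"ax":0,"ay":0,"az":0,"grip":1},{"x":0,"y":0,"z":0,"ax":0,"ay":0,"az":0,"grip":1},{"x":0,"y":0,"z":0,"ax":0,"ay":0,"az":0,"grip":1},{"x":0,"y":0,"z":0,"ax":0,"ay":0,"az":0,"grip":1},{"x":0,"y":0,"z":0,"ax":0,"ay":0,"az":0,"grip":1}]' 100
python3 -c "
from m import *
go(562,-86.7,72,16)"
```

```text
time: 4.75
tcp_pos: [562.8, -87.2, 72.6]
tool_rot: [1.888, 2.509, 0.001]
wrist_force: [-0.6, -0.6, -0.1]
opening: 85.3
gripper_force: 0.0
time: 5.55
tcp_pos: [562.5, -88.0, 72.0]
tool_rot: [1.89, 2.508, 0.001]
wrist_force: [-0.3, 0.5, 5.6]
opening: 23.1
gripper_force: 98.6
tcp [562.5 -88.   72. ] yaw 16.01 shift [ 0.007 -0.001 -0.   ] turn [0.001 0.    0.   ] F [-0.3  0.5  5.6] M [ 0.17 -0.08 -0.04] t 5.55 op 23.1
```

```bash
python3 -m inch '[{"x":0,"y":0,"z":-0.05,"ax":0,"ay":0,"az":0,"grip":1},{"x":0,"y":0,"z":-0.15,"ax":0,"ay":0,"az":0,"grip":1},{"x":0,"y":0,"z":-0.3,"ax":0,"ay":0,"az":0,"grip":1},{"x":0,"y":0,"z":-0.5,"ax":0,"ay":0,"az":0,"grip":1},{"x":0,"y":0,"z":-0.7,"ax":0,"ay":0,"az":0,"grip":1},{"x":0,"y":0,"z":-0.84,"ax":0,"ay":0,"az":0,"grip":1},{"x":0,"y":0,"z":-0.88,"ax":0,"ay":0,"az":0,"grip":1},{"x":0,"y":0,"z":-0.88,"ax":0,"ay":0,"az":0,"grip":1}]'
python3 -c "
from m import *
import math
a=math.radians(-18.5)
go(505+67*math.sin(a),-325-67*math.cos(a),248,-18.5)"
```

```text
time: 6.35
tcp_pos: [561.6, -88.0, 247.8]
tool_rot: [1.89, 2.508, 0.001]
wrist_force: [-0.2, 1.1, -3.7]
opening: 22.8
gripper_force: 100.0
tcp [561.6 -88.  247.8] yaw 16.02 shift [-1.337e+00 -7.890e-01 -1.000e-03] turn [0.001 0.    0.384] F [-0.2  1.1 -3.7] M [-0.04 -0.02  0.03] t 6.35 op 22.8
```

```bash
python3 -m inch '[{"x":-0.2,"y":-0.1,"z":0,"ax":0,"ay":0,"az":0.08,"grip":1},{"x":-0.4,"y":-0.23,"z":0,"ax":0,"ay":0,"az":0.16,"grip":1},{"x":-0.6,"y":-0.36,"z":0,"ax":0,"ay":0,"az":0.24,"grip":1},{"x":-0.8,"y":-0.48,"z":0,"ax":0,"ay":0,"az":0.32,"grip":1},{"x":-0.95,"y":-0.6,"z":0,"ax":0,"ay":0,"az":0.384,"grip":1},{"x":-1,"y":-0.7,"z":0,"ax":0,"ay":0,"az":0.384,"grip":1},{"x":-1,"y":-0.75,"z":0,"ax":0,"ay":0,"az":0.384,"grip":1},{"x":-1,"y":-0.75,"z":0,"ax":0,"ay":0,"az":0.384,"grip":1}]'
python3 - <<'E'
from m import *
import math
a=math.radians(-18.5)
go(505+67*math.sin(a),-325-67*math.cos(a),248,-18.5)
img,K,E=cam("wrist"); cv2.imwrite("pics/w4.png",img[:,:,::-1])
h=hsv(img).astype(int)
u,v=proj([505,-325,140],K,E)[0].astype(int); print(u,v,h[v,u])
E
```

```text
time: 7.15
tcp_pos: [470.6, -321.0, 245.2]
tool_rot: [-2.548, -1.831, 0.002]
wrist_force: [0.4, -0.8, -4.0]
opening: 23.2
gripper_force: 99.9
tcp [ 470.6 -321.   245.2] yaw -18.62 shift [-0.299  0.17  -0.015] turn [-0.003 -0.001 -0.001] F [ 0.4 -0.8 -4. ] M [ 0.02  0.02 -0.06] t 7.15 op 23.2
301 180 [ 18 141 228]
```

View pics/w4.png

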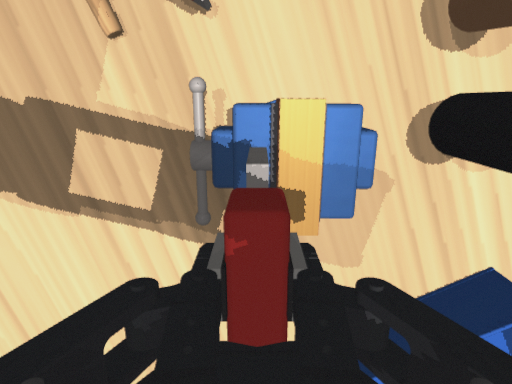

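The wrist view shows the block's brassy face from (278–325, 98) down to (320,235), partly hidden by the held blade. The grip looks straight in the fingers. I'll step back 60 mm to see all of the face.

```bash
python3 -m inch '[{"x":-0.15,"y":0.08,"z":0,"ax":0,"ay":0,"az":0,"grip":1},{"x":-0.28,"y":0.15,"z":0,"ax":0,"ay":0,"az":0,"grip":1},{"x":-0.32,"y":0.17,"z":0,"ax":0,"ay":0,"az":0,"grip":1},{"x":-0.32,"y":0.17,"z":0,"ax":0,"ay":0,"az":0,"grip":1},{"x":-0.32,"y":0.17,"z":0,"ax":0,"ay":0,"az":0,"grip":1}]'
python3 - <<'E'
from m import *
go(505,-325,248,-18.5)
img,K,E=cam("wrist"); print("cam",-E[:3,:3].T@E[:3,3]); h=hsv(img)
p=proj([507,-322,140],K,E)[0]; print(p,h[int(p[1]),int(p[0])])
b=proj(boxpts(507,-322,np.radians(-18.5),(34,108,140,140)),K,E)
# grabcut for face
g=np.full(img.shape[:2],cv2.GC_BGD,np.uint8); c,w=b.mean(0),(b-b.mean(0))
cv2.fillConvexPoly(g,cv2.convexHull((c+w*1.3).astype(np.int32)),cv2.GC_PR_FGD); cv2.fillConvexPoly(g,cv2.convexHull((c+w*.6).astype(np.int32)),cv2.GC_FGD)
cv2.grabCut(img[:,:,::-1].copy(),g,None,np.zeros((1,65)),np.zeros((1,65)),6,cv2.GC_INIT_WITH_MASK)
m=big((g==1)|(g==3)); print(rect(m,K,E,140)); print(fitbox(m,K,E,(34,108,140,140),(507,-322,np.radians(-18.5))))
o=img[:,:,::-1].copy(); ct=cv2.findContours(m.astype(np.uint8),0,1)[0]; cv2.drawContours(o,ct,-1,(255,0,255),1); cv2.imwrite("pics/w5.png",o)
E
```

```text
time: 7.7
tcp_pos: [484.7, -391.4, 246.6]
tool_rot: [-2.548, -1.835, -0.0]
wrist_force: [-0.0, -0.2, -4.0]
opening: 22.6
gripper_force: 99.9
tcp [ 484.7 -391.4  246.6] yaw -18.5 shift [ 0.347 -0.009 -0.006] turn [-0.001 -0.001  0.   ] F [-0.  -0.2 -4. ] M [-0.    0.01  0.02] t 7.7 op 22.6
cam [ 505.59200379 -327.48721991  389.77916255]
[256.34241472  91.98546149] [ 27 111 239]
(((502.92010498046875, -326.828857421875), (131.392578125, 41.76589584350586), 71.19581604003906), array([ 223,    0,   61,  188, 9521], dtype=int32))
(np.float64(506.9070932413533), np.float64(-315.87634977285745), np.float64(-19.168012798855234), np.float64(0.7804615647017148))
```

View pics/w5.png

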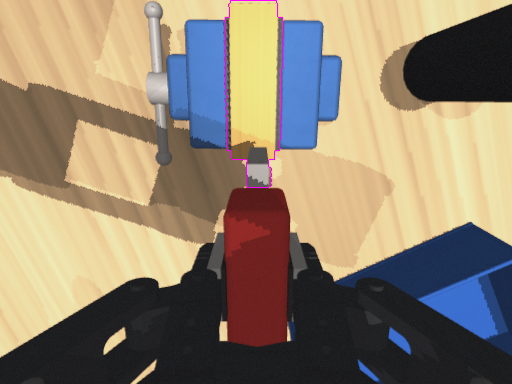

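The view shows the block face from row ~2 to 158 and columns ~230–277. The mask leaked only into the side strips, so I'll measure the edges from row profiles.

```bash
python3 - <<'E'
from m import *
img,K,E=cam("wrist"); g=cv2.GaussianBlur(cv2.cvtColor(img,cv2.COLOR_RGB2GRAY),(1,5),0).astype(float)
L=[];Rr=[]
for r in range(25,146,8):
    d=np.diff(g[r]); l=215+np.argmax(d[215:245]); rr=262+np.argmin(d[262:292]); L.append((l+.5,r)); Rr.append((rr+.5,r))
print([a[0] for a in L],[a[0] for a in Rr])
pl,pr=toplane(L,K,E,140)[:,:2],toplane(Rr,K,E,140)[:,:2]
for p in(pl,pr):
    vx,vy,x0,y0=cv2.fitLine(p.astype(np.float32),cv2.DIST_HUBER,0,.01,.01)[:,0]; print("line yaw",np.degrees(np.arctan2(vy,vx))%180-90,"x at y=-322",x0+vx/vy*(-322-y0))
print("col238",img[140:170:2,238].tolist()); print("top",img[0:12,254].tolist())
print(toplane([[254,1],[238,157]],K,E,140))
E
```

```text
[np.float64(229.5), np.float64(228.5), np.float64(228.5), np.float64(229.5), np.float64(229.5), np.float64(229.5), np.float64(229.5), np.float64(229.5), np.float64(229.5), np.float64(229.5), np.float64(229.5), np.float64(229.5), np.float64(230.5), np.float64(230.5), np.float64(230.5), np.float64(230.5)] [np.float64(277.5), np.float64(277.5), np.float64(276.5), np.float64(276.5), np.float64(276.5), np.float64(276.5), np.float64(276.5), np.float64(276.5), np.float64(276.5), np.float64(276.5), np.float64(275.5), np.float64(275.5), np.float64(275.5), np.float64(275.5), np.float64(275.5), np.float64(274.5)]
line yaw -18.922379 x at y=-322 486.4757
line yaw -18.824783 x at y=-322 522.1323
col238 [[235, 188, 109], [234, 187, 107], [117, 89, 55], [116, 89, 53], [117, 91, 53], [117, 89, 54], [115, 88, 53], [115, 89, 54], [116, 89, 53], [114, 88, 53], [128, 105, 79], [129, 105, 79], [128, 106, 79], [128, 106, 81], [129, 106, 80]]
top [[238, 220, 166], [238, 220, 164], [238, 216, 159], [237, 213, 143], [238, 222, 128], [238, 222, 127], [238, 223, 128], [238, 224, 130], [238, 224, 130], [238, 222, 128], [238, 223, 128], [238, 223, 128]]
[[ 524.24082907 -265.33097382  140.        ]
 [ 478.38790014 -362.77349664  140.        ]]
```

The block face centre is (506.0, −317.1) with yaw −18.9° (measured 33.7 × 107.7 mm, so the fit is good). I'll move over it and down to about 8 mm above.

```bash
python3 -m inch '[{"x":0.15,"y":-0.007,"z":0,"ax":0,"ay":0,"az":0.004,"grip":1},{"x":0.3,"y":-0.014,"z":0.02,"ax":0,"ay":0,"az":0.004,"grip":1},{"x":0.37,"y":-0.017,"z":0.08,"ax":0,"ay":0,"az":0.004,"grip":1},{"x":0.379,"y":-0.017,"z":0.15,"ax":0,"ay":0,"az":0.004,"grip":1},{"x":0.379,"y":-0.017,"z":0.19,"ax":0,"ay":0,"az":0.004,"grip":1},{"x":0.379,"y":-0.017,"z":0.193,"ax":0,"ay":0,"az":0.004,"grip":1},{"x":0.379,"y":-0.017,"z":0.193,"ax":0,"ay":0,"az":0.004,"grip":1}]'
python3 - <<'E'
from m import *
go(505.5,-318.4,200,-18.87)
img,K,E=cam("side"); u,v=proj([506,-317,150],K,E)[0].astype(int); a=cv2.resize(img[v-45:v+45,u-60:u+60],(480,360),interpolation=cv2.INTER_CUBIC)
cv2.imwrite("pics/p1.png",a[:,:,::-1])
E
```

```text
time: 8.5
tcp_pos: [505.1, -320.8, 208.3]
tool_rot: [-2.556, -1.825, 0.001]
wrist_force: [0.5, 0.3, -3.6]
opening: 23.0
gripper_force: 99.9
tcp [ 505.1 -320.8  208.3] yaw -18.94 shift [ 0.012 -0.002  0.042] turn [-0.     0.    -0.001] F [ 0.5  0.3 -3.6] M [-0.03  0.06 -0.01] t 8.5 op 23.0
```

```bash
python3 -m inch '[{"x":0.012,"y":-0.002,"z":0.01,"ax":0,"ay":0,"az":0,"grip":1},{"x":0.012,"y":-0.002,"z":0.02,"ax":0,"ay":0,"az":0,"grip":1},{"x":0.012,"y":-0.002,"z":0.025,"ax":0,"ay":0,"az":0,"grip":1},{"x":0.012,"y":-0.002,"z":0.03,"ax":0,"ay":0,"az":0,"grip":1},{"x":0.012,"y":-0.002,"z":0.03,"ax":0,"ay":0,"az":0,"grip":1}]'
python3 -m inch '[{"x":0,"y":0,"z":0.003,"ax":0,"ay":0,"az":0,"grip":1},{"x":0,"y":0,"z":0.005,"ax":0,"ay":0,"az":0,"grip":1},{"x":0,"y":0,"z":0.005,"ax":0,"ay":0,"az":0,"grip":1}]'
```

```text
time: 9.05
tcp_pos: [505.8, -317.6, 202.6]
tool_rot: [-2.556, -1.827, 0.0]
wrist_force: [0.9, -0.0, -4.5]
opening: 22.8
gripper_force: 99.9
time: 9.35
tcp_pos: [505.8, -317.6, 201.6]
tool_rot: [-2.556, -1.827, 0.0]
wrist_force: [0.0, 0.6, -4.0]
opening: 22.9
gripper_force: 99.9
```

```bash
python3 -m inch '[{"x":0,"y":0,"z":0.003,"ax":0,"ay":0,"az":0,"grip":1},{"x":0,"y":0,"z":0.004,"ax":0,"ay":0,"az":0,"grip":1},{"x":0,"y":0,"z":0.004,"ax":0,"ay":0,"az":0,"grip":1}]'
python3 -c "
from m import *
go(505.5,-318.4,200,-18.87)"
```

```text
time: 9.65
tcp_pos: [505.8, -317.7, 200.9]
tool_rot: [-2.556, -1.827, -0.0]
wrist_force: [-0.3, 0.3, -4.2]
opening: 22.8
gripper_force: 99.9
tcp [ 505.8 -317.7  200.9] yaw -18.9 shift [-0.004 -0.     0.004] turn [-0. -0. -0.] F [-0.3  0.3 -4.2] M [ 0.01 -0.02 -0.02] t 9.65 op 22.8
```

```bash
python3 -m inch '[{"x":0,"y":0,"z":0.002,"ax":0,"ay":0,"az":0,"grip":1},{"x":0,"y":0,"z":0.003,"ax":0,"ay":0,"az":0,"grip":1},{"x":0,"y":0,"z":0.003,"ax":0,"ay":0,"az":0,"grip":1}]'
python3 -m inch '[{"x":0,"y":0,"z":0.002,"ax":0,"ay":0,"az":0,"grip":1},{"x":0,"y":0,"z":0.003,"ax":0,"ay":0,"az":0,"grip":1},{"x":0,"y":0,"z":0.003,"ax":0,"ay":0,"az":0,"grip":1}]'
```

```text
time: 9.95
tcp_pos: [505.8, -317.7, 200.2]
tool_rot: [-2.556, -1.827, 0.0]
wrist_force: [0.1, -0.3, -3.3]
opening: 22.7
gripper_force: 99.9
time: 10.25
tcp_pos: [505.9, -317.7, 200.0]
tool_rot: [2.556, 1.827, 0.0]
wrist_force: [-0.4, 0.6, 0.5]
opening: 23.0
gripper_force: 100.7
```

```bash
python3 -m inch '[{"x":0,"y":0,"z":0.002,"ax":0,"ay":0,"az":0,"grip":1},{"x":0,"y":0,"z":0.002,"ax":0,"ay":0,"az":0,"grip":1},{"x":0,"y":0,"z":0.002,"ax":0,"ay":0,"az":0,"grip":1},{"x":0,"y":0,"z":0.002,"ax":0,"ay":0,"az":0,"grip":1}]'
python3 - <<'E'
from m import *
go(505.5,-318.4,200,-18.87)
ims=[]
for c,n in(("side",1),("scene",2)):
    img,K,E=cam(c); u,v=proj([506,-317,160],K,E)[0].astype(int); a=cv2.resize(img[v-45:v+45,u-50:u+50],(400,360),interpolation=cv2.INTER_CUBIC); ims.append(a)
img,K,E=cam("wrist"); 
cv2.imwrite("pics/p2.png",np.hstack(ims)[:,:,::-1]); cv2.imwrite("pics/w6.png",img[:,:,::-1])
E
```

```text
time: 10.65
tcp_pos: [506.0, -317.7, 200.0]
tool_rot: [2.556, 1.826, 0.0]
wrist_force: [-1.9, 1.6, 5.5]
opening: 22.9
gripper_force: 101.6
tcp [ 506.  -317.7  200. ] yaw -18.9 shift [-0.004 -0.001  0.   ] turn [ 0.  0. -0.] F [-1.9  1.6  5.5] M [ 0.29  0.49 -0.04] t 10.65 op 22.9
```

View pics/p2.png

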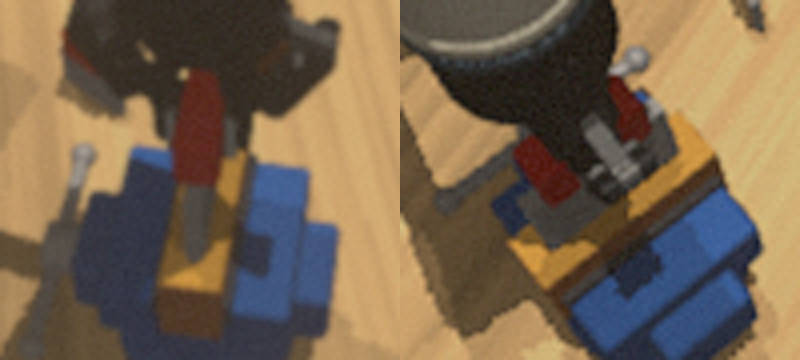

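The left (side) and right (scene) crops show the blade standing upright along the middle of the brassy face, edge on it, with about 9 N of contact. I'll hold it still.

```bash
python3 -m inch '[{"x":0,"y":0,"z":0,"ax":0,"ay":0,"az":0,"grip":1},{"x":0,"y":0,"z":0,"ax":0,"ay":0,"az":0,"grip":1},{"x":0,"y":0,"z":0,"ax":0,"ay":0,"az":0,"grip":1},{"x":0,"y":0,"z":0,"ax":0,"ay":0,"az":0,"grip":1},{"x":0,"y":0,"z":0,"ax":0,"ay":0,"az":0,"grip":1},{"x":0,"y":0,"z":0,"ax":0,"ay":0,"az":0,"grip":1},{"x":0,"y":0,"z":0,"ax":0,"ay":0,"az":0,"grip":1},{"x":0,"y":0,"z":0,"ax":0,"ay":0,"az":0,"grip":1}]'
python3 -m inch '[{"x":0,"y":0,"z":-0.02,"ax":0,"ay":0,"az":0,"grip":1},{"x":0,"y":0,"z":-0.1,"ax":0,"ay":0,"az":0,"grip":1},{"x":0,"y":0,"z":-0.2,"ax":0,"ay":0,"az":0,"grip":1},{"x":0.2,"y":0.03,"z":-0.24,"ax":0,"ay":0,"az":-0.03,"grip":1},{"x":0.4,"y":0.06,"z":-0.25,"ax":0,"ay":0,"az":-0.06,"grip":1},{"x":0.65,"y":0.1,"z":-0.25,"ax":0,"ay":0,"az":-0.1,"grip":1},{"x":0.85,"y":0.12,"z":-0.25,"ax":0,"ay":0,"az":-0.114,"grip":1},{"x":1,"y":0.14,"z":-0.25,"ax":0,"ay":0,"az":-0.114,"grip":1}]'
python3 -c "
from m import *
go(578.7,206.7,240,-8.6)"
```

```text
time: 11.6
tcp_pos: [505.9, -317.7, 200.0]
tool_rot: [2.556, 1.826, 0.0]
wrist_force: [-2.1, 1.0, 6.1]
opening: 23.3
gripper_force: 101.6
time: 12.4
tcp_pos: [597.9, -135.0, 249.1]
tool_rot: [-2.38, -2.05, -0.001]
wrist_force: [0.6, -0.6, -4.8]
opening: 22.3
gripper_force: 99.9
tcp [ 597.9 -135.   249.1] yaw -8.53 shift [ 1.676 -0.348  0.046] turn [ 0.    -0.     0.001] F [ 0.6 -0.6 -4.8] M [-0.04 -0.03 -0.04] t 12.4 op 22.3
```

```bash
python3 -m inch '[{"x":0.15,"y":-0.04,"z":0,"ax":0,"ay":0,"az":0,"grip":1},{"x":0.4,"y":-0.1,"z":0,"ax":0,"ay":0,"az":0,"grip":1},{"x":0.65,"y":-0.18,"z":0,"ax":0,"ay":0,"az":0,"grip":1},{"x":0.85,"y":-0.25,"z":0,"ax":0,"ay":0,"az":0,"grip":1},{"x":0.95,"y":-0.32,"z":0,"ax":0,"ay":0,"az":0,"grip":1},{"x":1,"y":-0.348,"z":0,"ax":0,"ay":0,"az":0,"grip":1},{"x":1,"y":-0.348,"z":0,"ax":0,"ay":0,"az":0,"grip":1}]'
python3 -m inch '[{"x":0.2,"y":0,"z":0,"ax":0,"ay":0,"az":0,"grip":1},{"x":0.32,"y":0,"z":0,"ax":0,"ay":0,"az":0,"grip":1},{"x":0.34,"y":0,"z":0,"ax":0,"ay":0,"az":0,"grip":1},{"x":0.34,"y":0,"z":0,"ax":0,"ay":0,"az":0,"grip":1},{"x":0.34,"y":0,"z":0,"ax":0,"ay":0,"az":0,"grip":1}]'
python3 - <<'E'
from m import *
go(578.7,206.7,215,-8.6)
print(slot("pics/s3.png"))
img,K,E=cam("wrist"); s=bot.sense()
m=red(img); m[:, :200]=0; m[:,310:]=0
z=s["tcp_pos"][2]; mm=big(m); ys,xs=np.nonzero(mm); print(xs.min(),xs.max(),ys.min(),ys.max())
# predicted grip and blade end corners for blade offset +1.4 along tool x
T=R.from_rotvec(s["tool_rot"]).as_matrix(); P=lambda a,b,h: s["tcp_pos"]+T@np.array([a+1.4,b,0])+[0,0,h-60]
print("grip top near end",proj([P(30,-12,95),P(30,12,95)],K,E).round(1).tolist(),"bottom",proj([P(30,-12,60),P(30,12,60)],K,E).round(1).tolist())
print("blade end top",proj([P(40,-5,60),P(40,5,60)],K,E).round(1).tolist(),"low",proj([P(40,-5,6),P(40,5,6)],K,E).round(1).tolist())
c=img[110:240,190:330]; cv2.imwrite("pics/w7.png",cv2.resize(c,(700,600-0),interpolation=cv2.INTER_NEAREST)[:,:,::-1])
E
```

```text
time: 13.1
tcp_pos: [557.9, 71.7, 249.2]
tool_rot: [-2.38, -2.05, 0.0]
wrist_force: [0.7, -0.6, -4.4]
opening: 22.9
gripper_force: 100.0
time: 13.6
tcp_pos: [568.7, 136.4, 249.1]
tool_rot: [2.383, 2.047, -0.001]
wrist_force: [0.1, 0.0, -2.9]
opening: 22.3
gripper_force: 99.9
tcp [568.7 136.4 249.1] yaw -8.69 shift [ 0.355 -0.004  0.17 ] turn [-0.     0.001 -0.001] F [ 0.1  0.  -2.9] M [ 0.    0.01 -0.02] t 13.6 op 22.3
((((545.6492309570312, 262.48187255859375), (25.788671493530273, 14.406538009643555), 28.831727981567383), array([177,   0,  32,  35, 378], dtype=int32)), (((544.598876953125, 264.39166259765625), (26.623762130737305, 14.872993469238281), 28.83139991760254), array([177,   0,  32,  35, 378], dtype=int32)))
224 289 188 346
grip top near end [[224.2, 207.9], [293.4, 207.9]] bottom [[231.6, 183.1], [285.0, 183.1]]
blade end top [[247.0, 161.1], [269.7, 161.1]] low [[249.5, 144.8], [266.2, 144.8]]
```

View pics/w7.png

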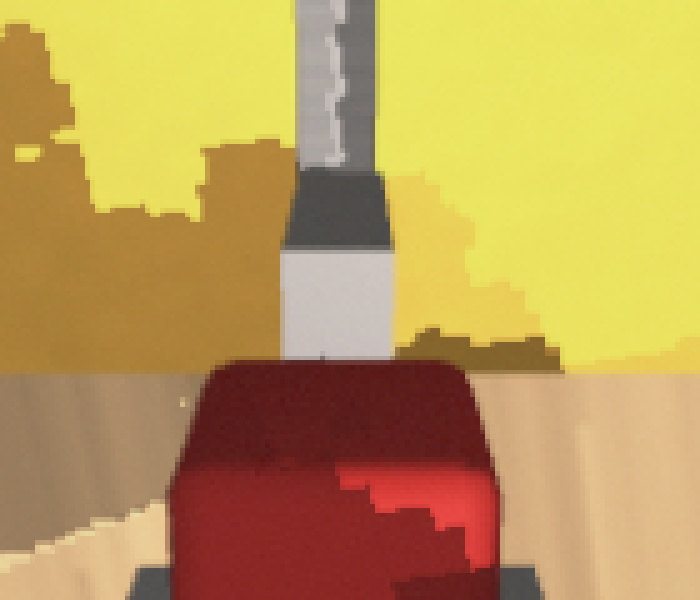

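The enlarged wrist view shows the blade end (246–269, row 164), its lower end (250–266, row 146) and the slot behind it (249–265). They are in line laterally to about 0.3 mm. I'll move over the slot and stop just above the mouth.

```bash
python3 -m inch '[{"x":0.15,"y":-0.001,"z":0,"ax":0,"ay":0,"az":-0.001,"grip":1},{"x":0.3,"y":-0.002,"z":0.03,"ax":0,"ay":0,"az":-0.001,"grip":1},{"x":0.36,"y":-0.002,"z":0.1,"ax":0,"ay":0,"az":-0.001,"grip":1},{"x":0.36,"y":-0.002,"z":0.16,"ax":0,"ay":0,"az":-0.001,"grip":1},{"x":0.36,"y":-0.002,"z":0.18,"ax":0,"ay":0,"az":-0.001,"grip":1},{"x":0.36,"y":-0.002,"z":0.18,"ax":0,"ay":0,"az":-0.001,"grip":1},{"x":0.36,"y":-0.002,"z":0.18,"ax":0,"ay":0,"az":-0.001,"grip":1},{"x":0.36,"y":-0.002,"z":0.18,"ax":0,"ay":0,"az":-0.001,"grip":1}]'
python3 - <<'E'
from m import *
go(578.8,207.7,202,-8.6)
ims=[]
for c in("side","scene"):
    img,K,E=cam(c); u,v=proj([579,208,150],K,E)[0].astype(int); ims.append(cv2.resize(img[v-45:v+45,u-50:u+50],(400,360),interpolation=cv2.INTER_CUBIC))
cv2.imwrite("pics/p3.png",np.hstack(ims)[:,:,::-1])
E
```

```text
time: 14.5
tcp_pos: [579.4, 208.6, 214.0]
tool_rot: [2.381, 2.048, 0.001]
wrist_force: [-0.3, 0.1, -4.5]
opening: 22.6
gripper_force: 99.8
tcp [579.4 208.6 214. ] yaw -8.59 shift [-0.005 -0.002  0.06 ] turn [ 0.001 -0.     0.   ] F [-0.3  0.1 -4.5] M [0.01 0.03 0.04] t 14.5 op 22.6
```

```bash
python3 -m inch '[{"x":-0.004,"y":-0.002,"z":0,"ax":0,"ay":0,"az":0,"grip":1},{"x":-0.004,"y":-0.002,"z":0.02,"ax":0,"ay":0,"az":0,"grip":1},{"x":-0.004,"y":-0.002,"z":0.035,"ax":0,"ay":0,"az":0,"grip":1},{"x":-0.004,"y":-0.002,"z":0.045,"ax":0,"ay":0,"az":0,"grip":1},{"x":-0.004,"y":-0.002,"z":0.053,"ax":0,"ay":0,"az":0,"grip":1},{"x":-0.004,"y":-0.002,"z":0.06,"ax":0,"ay":0,"az":0,"grip":1},{"x":-0.004,"y":-0.002,"z":0.06,"ax":0,"ay":0,"az":0,"grip":1}]'
python3 -c "
from m import *
go(578.8,207.7,197,-8.6)"
```

```text
time: 15.3
tcp_pos: [578.4, 208.4, 201.0]
tool_rot: [-2.381, -2.05, 0.001]
wrist_force: [0.1, -0.1, -2.9]
opening: 22.7
gripper_force: 99.8
tcp [578.4 208.4 201. ] yaw -8.55 shift [-0.003  0.003  0.02 ] turn [-0.     0.     0.001] F [ 0.1 -0.1 -2.9] M [-0.01  0.01 -0.01] t 15.3 op 22.7
```

The edge is 4 mm into the slot with no contact force. I'll continue slowly.

```bash
python3 -m inch '[{"x":-0.001,"y":0.001,"z":0.004,"ax":0,"ay":0,"az":0,"grip":1},{"x":-0.001,"y":0.001,"z":0.008,"ax":0,"ay":0,"az":0,"grip":1},{"x":-0.001,"y":0.001,"z":0.012,"ax":0,"ay":0,"az":0,"grip":1},{"x":-0.001,"y":0.001,"z":0.016,"ax":0,"ay":0,"az":0,"grip":1},{"x":-0.001,"y":0.001,"z":0.02,"ax":0,"ay":0,"az":0,"grip":1},{"x":-0.001,"y":0.001,"z":0.025,"ax":0,"ay":0,"az":0,"grip":1},{"x":-0.001,"y":0.001,"z":0.025,"ax":0,"ay":0,"az":0,"grip":1}]'
python3 -c "
from m import *
go(578.8,207.7,180,-8.6)"
```

```text
time: 16.0
tcp_pos: [578.5, 208.1, 196.1]
tool_rot: [-2.381, -2.05, 0.0]
wrist_force: [0.5, -0.2, -3.7]
opening: 22.8
gripper_force: 99.8
tcp [578.5 208.1 196.1] yaw -8.55 shift [-0.002  0.002  0.081] turn [-0.     0.     0.001] F [ 0.5 -0.2 -3.7] M [0.03 0.05 0.01] t 16.0 op 22.8
```

The full section is in the slot, and the forces are clean. I'll go down to 3 mm above the platen.

```bash
python3 -m inch '[{"x":0,"y":0,"z":0.01,"ax":0,"ay":0,"az":0,"grip":1},{"x":0,"y":0,"z":0.03,"ax":0,"ay":0,"az":0,"grip":1},{"x":0,"y":0,"z":0.05,"ax":0,"ay":0,"az":0,"grip":1},{"x":0,"y":0,"z":0.07,"ax":0,"ay":0,"az":0,"grip":1},{"x":0,"y":0,"z":0.09,"ax":0,"ay":0,"az":0,"grip":1},{"x":0,"y":0,"z":0.105,"ax":0,"ay":0,"az":0,"grip":1},{"x":0,"y":0,"z":0.115,"ax":0,"ay":0,"az":0,"grip":1},{"x":0,"y":0,"z":0.115,"ax":0,"ay":0,"az":0,"grip":1}]'
python3 -c "
from m import *
go(578.8,207.7,164,-8.6)"
```

```text
time: 16.8
tcp_pos: [578.5, 208.1, 172.9]
tool_rot: [-2.381, -2.05, 0.001]
wrist_force: [-0.5, -0.1, -3.2]
opening: 22.8
gripper_force: 99.8
tcp [578.5 208.1 172.9] yaw -8.55 shift [-0.002  0.002  0.045] turn [-0.     0.     0.001] F [-0.5 -0.1 -3.2] M [ 0.02 -0.   -0.01] t 16.8 op 22.8
```

```bash
python3 -m inch '[{"x":0,"y":0,"z":0.008,"ax":0,"ay":0,"az":0,"grip":1},{"x":0,"y":0,"z":0.012,"ax":0,"ay":0,"az":0,"grip":1},{"x":0,"y":0,"z":0.016,"ax":0,"ay":0,"az":0,"grip":1},{"x":0,"y":0,"z":0.02,"ax":0,"ay":0,"az":0,"grip":1},{"x":0,"y":0,"z":0.025,"ax":0,"ay":0,"az":0,"grip":1},{"x":0,"y":0,"z":0.025,"ax":0,"ay":0,"az":0,"grip":1}]'
python3 -m inch '[{"x":0,"y":0,"z":0.004,"ax":0,"ay":0,"az":0,"grip":1},{"x":0,"y":0,"z":0.008,"ax":0,"ay":0,"az":0,"grip":1},{"x":0,"y":0,"z":0.012,"ax":0,"ay":0,"az":0,"grip":1},{"x":0,"y":0,"z":0.017,"ax":0,"ay":0,"az":0,"grip":1},{"x":0,"y":0,"z":0.022,"ax":0,"ay":0,"az":0,"grip":1},{"x":0,"y":0,"z":0.022,"ax":0,"ay":0,"az":0,"grip":1},{"x":0,"y":0,"z":0.022,"ax":0,"ay":0,"az":0,"grip":1}]'
python3 -c "
from m import *
go(578.8,207.7,164,-8.6)
print(np.mean([ (cam('side'),bot.sense()['wrist_force'])[1] for _ in range(6)],0))"
```

```text
time: 17.4
tcp_pos: [578.8, 208.2, 168.7]
tool_rot: [2.381, 2.05, 0.001]
wrist_force: [-1.8, -0.9, 3.1]
opening: 23.0
gripper_force: 101.1
time: 18.1
tcp_pos: [578.8, 208.2, 164.1]
tool_rot: [2.381, 2.05, 0.0]
wrist_force: [-2.3, -1.3, 5.4]
opening: 23.1
gripper_force: 101.5
tcp [578.8 208.2 164.1] yaw -8.55 shift [-0.003  0.001  0.001] turn [ 0.    -0.     0.001] F [-2.3 -1.3  5.4] M [-0.17  0.54 -0.01] t 18.1 op 23.1
[-2.67276654 -1.10379953  6.18471674]
```

The platen is down about 5.9 mm: kinematics give 170.0 to 164.1, and the ~10 N force gives ~5.7 mm. It is steady, so I'll hand the job in.

```bash
python3 -m inch '[{"x":0,"y":0,"z":0,"ax":0,"ay":0,"az":0,"grip":1},{"x":0,"y":0,"z":0,"ax":0,"ay":0,"az":0,"grip":1},{"x":0,"y":0,"z":0,"ax":0,"ay":0,"az":0,"grip":1},{"x":0,"y":0,"z":0,"ax":0,"ay":0,"az":0,"grip":1}]' && python3 -c "
from bench import bot
print(bot.close_job())"
```

```text
time: 18.8
tcp_pos: [578.8, 208.3, 164.2]
tool_rot: [2.381, 2.05, 0.001]
wrist_force: [-1.9, -1.3, 6.2]
opening: 22.9
gripper_force: 101.5
the job is handed in; nothing more can be done
None
```

I rested the straightedge on the middle of the bronze block for over half a second at about 9 N, then passed it through the guard slot. It is still gripped and holds the platen down about 5.8–6 mm, estimated from arm height and force. I handed the job in at 18.8 s, and no verdict came back.

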